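# Eject a wheel centre cap from its hub ring

### The job

Get the red centre cap out of the wheel-hub ring: slide the ring along the stand's deck, without lifting it, until it rests against both yellow stop posts over the ejector hole, then press the orange lever pad right down so that the plunger pushes the cap up through the ring. Take the cap from above, leaving the ring where it is against the posts, and set it down (do not drop it) right way up in the empty yellow tray. Leave the cans, jar, tin, wheel-nut socket, mallet and the other caps undisturbed.

Things in the scene. Friction and masses are not known exactly. Their poses are not given: they have to be found in the camera images.
- seat (a point): Centre of the 34 mm ejector hole in the fixed ejector stand's grey steel deck, at the level of the deck's top, 80 mm above the bench. Its axes turn with the stand, z up. The ring starts 75 to 110 mm away on its +y side, up to 30 mm off in x; the lever sticks out on its -y side.
- deck_center (a point): Middle of the deck's top: a flat grey steel plate without rims on two blue legs, 260 mm in x by 250 mm in y, 80 mm above the bench; same axes as the seat, from which it lies 5 mm in +x and 40 mm in +y.
- stop_posts (a point): Midpoint between the tops of the two yellow stop posts, which stand on the deck 75 mm apart along the seat's x (at x = +-37 mm, y = -44 mm from the seat), each 12 mm across and 20 mm high. The ring pushed along -y against both lies centred on the hole.
- plunger_top (a point): Centre of the flat top of the brass plunger, 28 mm across, in the ejector hole: 2 mm below the deck's top at the start, 22 mm above it when the lever is fully down.
- hub_center (a point): Loose aluminium wheel-hub ring lying flat on the deck, 104 mm outside diameter, 58 mm bore right through (no floor), 24 mm high, about 0.4 kg, five dark bolt marks on top; the point is on its axis, half-way up; z is its axis. It is only to be slid. The cap moves along inside it.
- cap_center (a point): Loose red wheel centre cap, a disc 54 mm across, 18 mm high (upper 3 mm bevelled), silver spot on top, 0.08 kg; the point is at its centre, 9 mm above its underside; z points out of its top. It starts on the deck inside the ring's bore (2 mm play all round), its top 6 mm below the ring's; raised fully it stands 16 mm proud of the ring.
- lever_pad (a point): Middle of the upper face of the orange pad (36 mm in the seat's x by 42 mm in its y) at the end of the ejector lever, 230 mm from the hole on the seat's -y side, about 90 mm above the table when up; pressed straight down it sinks about 31 mm. It takes roughly 6 N and stays where it is left (friction, no spring).
- lever (a joint): Ejector lever angle, rad: 0 with the pad up and the plunger down, 0.24 pressed fully down (end stop) with the plunger fully up. The plunger rises 0.1 m per rad.
- tray: Empty yellow tray, fixed on the bench, 170 x 170 mm outside, 26 mm high, walls and floor 4 mm thick; origin at the centre of its underside, x and y along its sides. It may be on the left or on the right of the stand.
- cap_blue_center (a point): Blue cap of the same shape lying in the grey tray, at its centre; leave alone.
- cap_black_center (a point): Black cap of the same shape lying in the grey tray, at its centre; leave alone.
- grey_tray: Grey tray like the yellow one, with two other caps in it; origin at the centre of its underside. Not the place for the red cap.
- can_red: Red spray can standing on the bench, 54 mm across, 160 mm high; origin at its foot; leave alone.
- can_blue: Blue spray can standing on the bench, 54 mm across, 150 mm high; origin at its foot; leave alone.
- jar: Small amber jar standing on the deck near its +x edge, 30 mm across, 48 mm high; origin at its foot; leave alone.
- tin: Green tin standing on the bench, 62 mm across, 65 mm high; origin at its foot; leave alone.
- socket: Small steel wheel-nut socket standing on the deck near its -x edge, 24 mm across, 36 mm high; origin at its foot; leave alone.
- mallet: Mallet lying at the back of the bench, 260 mm long; leave alone.

How it is judged:
By the outcome, as a careful person would: the job done as asked, in the order asked, and still so for the second after the job is handed in, with the robot touching nothing.
It also fails if it takes over 67 s, if anything falls off the work surface, if the arm or the gripper's body presses on something with over 40 N, if the wrist force passes 120 N, or if a joint passes its speed limit or range.

### The arm

A 7-joint arm with a two-finger parallel gripper is mounted at the origin on the work surface. World frame = base frame: x ahead of the robot, y to its left, z up, the work surface at z = 0. Lengths are in m, angles in rad, forces in N, time in s.
With the tool pointing down it reaches from about 0.4 to 0.85 m from the base axis. Payload 10.4 kg.
Tool frame: the origin (TCP) lies at the very end of the fingers, on their centre line; the grasp point (between the pads) lies manip.hold_point_z behind it (manip.hold_point_z is the distance from the TCP to the grasp point, in m); z points along the fingers, y is the direction in which the jaws open and shut (so a half turn about z gives the same grasp; the last joint's range is limited). The gripper opens to 85 mm and grips with 20 to 120 N. Pads are 22 mm wide; open, the fingers measure 114 mm over their backs; the gripper's body (76 mm by 85 mm) begins 54 mm behind the grasp point. The pads swing forward as they close: fully open they stand 13 mm farther back than shut.
Start: joints at [-0.023, 0.332, -0.065, 1.46, 0.022, 1.35, -0.088], TCP at [0.625, 0, 0.231] pointing down, gripper open.
Joint ranges: [-2.6, 2.6], [-0.5, 2.12], [-1.47, 1.34], [0.16, 2.42], [-1.27, 4.41], [0.06, 2.06], [-2.6, 2.6]. Speed limits (rad/s): [2.22, 2.22, 2.79, 2.79, 3.14, 3.14, 3.14].

### API

Orientations are given as a unit quaternion [x, y, z, w].
In Python, from workcell import manip gives the robot as it stands.
- The arm moves only by the tool jog_arm, never from a script. Its arguments are lists of equal length, an entry for each row: "translation": the shift along the world's x, y, z in mm, a list of three; "turn": the turn about the world's z in degrees. In form: {"translation": [[x, y, z], ...], "turn": [turn, ...]}. A call has 1 to 12 rows; each row is the pose to reach, as a shift and turn from the pose measured when the call began; what a row does not reach only later rows make up. A row lasts 1/12 s, in which the tool goes at most 41.7 mm and 7.16 degrees, less where a joint would pass 70% of its speed; a pose out of reach is approached as far as the arm can. A call with a gripper value outside its range is refused whole. "grip" is the finger opening in mm, from 0 to 85.4, set as the call begins (left out, the last holds). The fingers move at their own pace and stop on an object; "grip_force" is the grip in N (left out, the last holds). Time passes only in rows, so rows that repeat a pose let the fingers close. It gives the time, the measured TCP pose, the force and the opening at its end, in the units of the state.
- manip.get_obs(): the state, without advancing time (a new reading comes with each control period).
- manip.camera(name): name is "scene" or "side" or "wrist"; returns a dict with "frame" (400x640x3 uint8, red, green, blue), "mtx" (3x3 intrinsics, pixels), "pose" (4x4, takes a point from camera to world coordinates). Camera axes: x right, y down, z forward; pixel columns grow to the right and rows downward; lengths in m; the calibration is good to about 2 mm. A picture is of the moment at which its call begins. There is no depth.
- manip.hand_in(): hands the job in, once; it reports no verdict.
Trained networks look in a picture, given as the dict that the camera call returned (one of the last four; its "shot" number tells which), for a name from the list of things; names that differ only in an ending like _2 or _b are one class to them, and where a whole thing is asked for, a point or a joint stands for the part that bears it (a point fixed in the world has none). Each returns a list of dicts, best first, with "confidence" (0 to 1); they miss things now and then, are a little off and sometimes report something else, mostly with a low value. They report only what shows in the picture. A call takes as long as a camera call.
- manip.outline_of(picture, label): "mask" (400x640 bool, what is visible of it) and "extent" ([left, top, right, bottom] in pixels, round what is visible of it).
- manip.pinpoint(picture, label): "at" ([column, row] in pixels: a listed point, or the origin of a listed thing).
The state is a dict: "clock": time; "joint_pos": joint angles; "joint_velocities": joint speeds; "tau": joint torques, N m; "position": TCP position; "ee_rot": TCP orientation; "ft_force": force on the tool from outside, world axes, zero at the start; "torque": the same for the moment, N m; "grip_width": opening from 0.0 (shut) to 1.0 (fully open).
Only numpy, scipy, OpenCV 4.12 (cv2) and the standard library are available. Lean on these libraries where they do the work, as an engineer would, in place of code of your own. Each camera call takes 0.05 s, during which the arm holds its last target. There are 200 camera calls.

## Working session

There is one attempt and no reset: what is moved stays moved. The work goes in short steps, Python scripts to look and compute and a tool call to move; the robot and the scene stay as the last step left them, time stands still between calls to the robot, and variables do not carry over. Pictures are saved under pics/ and viewed, about 8 in all and at most 12, crops included, and the job is handed in when it is done.

Besides the shell and the picture viewer there is one more tool, called after "Emit:" as name([rows], argument=value, ...), one row to a line, values as JSON. jog_arm: Moves the arm, as the interface text tells. Its arguments: {"type":"object","properties":{"translation":{"type":"array"},"turn":{"type":"array"},"grip":{"type":"number"},"grip_force":{"type":"number"}},"required":["translation","turn"]}

```bash
mkdir -p pics; cat > h.py <<'E'
import numpy as np, cv2
from workcell import manip
def ray(p,uv):
    K=np.array(p["mtx"]);T=np.array(p["pose"])
    d=T[:3,:3]@np.linalg.solve(K,[uv[0],uv[1],1.]);return T[:3,3],d
def onz(p,uv,z):
    o,d=ray(p,uv);return o+d*(z-o[2])/d[2]
def proj(p,X):
    K=np.array(p["mtx"]);T=np.array(p["pose"]);c=T[:3,:3].T@(np.array(X)-T[:3,3]);q=K@c;return q[:2]/q[2]
def save(p,n): cv2.imwrite("pics/"+n,cv2.cvtColor(p["frame"],cv2.COLOR_RGB2BGR))
def pin(p,l):
    r=manip.pinpoint(p,l);return (r[0]["at"],round(float(r[0]["confidence"]),2)) if r else (None,0)
E
python3 - <<'E'
from h import *
print(manip.hold_point_z, {k:np.round(v,3) for k,v in manip.get_obs().items()})
Z=dict(seat=.08,deck_center=.08,stop_posts=.1,hub_center=.092,cap_center=.089,lever_pad=.09,tray=0,grey_tray=0,can_red=0,can_blue=0,jar=.08,tin=0,socket=.08)
for n in ["scene","side","wrist"]:
    p=manip.camera(n);save(p,n+"0.png");print(n,np.round(np.array(p["pose"])[:3,3],3))
    for l,z in Z.items():
        a,c=pin(p,l)
        if a is not None: print(l,np.round(a,0),c,np.round(onz(p,a,z),3))
E
```

```text
0.0187 {'clock': np.float64(0.0), 'joint_pos': array([-0.023,  0.333, -0.065,  1.461,  0.022,  1.35 , -0.088]), 'joint_velocities': array([-0.   , -0.001, -0.   ,  0.002,  0.   ,  0.001, -0.001]), 'tau': array([ 0.0000e+00, -6.2545e+01,  5.0000e-02, -3.9161e+01,  1.6000e-02,
        1.0000e-02, -0.0000e+00]), 'position': array([ 0.625, -0.   ,  0.231]), 'ee_rot': array([ 0.707,  0.707, -0.001, -0.   ]), 'ft_force': array([-1.761, -0.204, -0.379]), 'torque': array([-0.038, -0.044, -0.003]), 'grip_width': np.float64(0.999)}
scene [1.219 0.337 1.084]
seat [337. 187.] 0.79 [0.528 0.023 0.08 ]
deck_center [348. 188.] 0.57 [0.517 0.059 0.08 ]
stop_posts [326. 179.] 0.6 [ 0.531 -0.019  0.1  ]
hub_center [355. 190.] 0.88 [0.518 0.086 0.092]
cap_center [359. 187.] 0.52 [0.499 0.091 0.089]
lever_pad [274. 167.] 0.72 [ 0.567 -0.211  0.09 ]
tray [258. 148.] 0.89 [ 0.46 -0.37  0.  ]
grey_tray [438. 220.] 0.62 [0.43  0.376 0.   ]
can_red [245. 211.] 0.8 [ 0.732 -0.239  0.   ]
can_blue [395. 276.] 0.86 [0.696 0.325 0.   ]
jar [332. 213.] 0.41 [0.633 0.056 0.08 ]
tin [220. 180.] 0.57 [ 0.665 -0.4   
[... 423 characters left out ...]
359. 355.] 0.63 [0.422 0.361 0.   ]
can_red [288. 177.] 0.74 [ 0.727 -0.226  0.   ]
can_blue [240. 310.] 0.74 [0.689 0.31  0.   ]
jar [295. 219.] 0.74 [0.629 0.07  0.08 ]
tin [324. 155.] 0.81 [ 0.651 -0.386  0.   ]
socket [388. 217.] 0.6 [0.409 0.004 0.08 ]
wrist [0.624 0.066 0.375]
seat [194. 154.] 0.85 [0.52  0.023 0.08 ]
stop_posts [200. 214.] 0.69 [ 0.527 -0.024  0.1  ]
cap_center [160.  59.] 0.97 [0.504 0.097 0.089]
lever_pad [405. 355.] 0.64 [ 0.707 -0.168  0.09 ]
tray [320. 103.] 0.18 [0.626 0.064 0.   ]
can_red [400. 356.] 0.9 [ 0.727 -0.243  0.   ]
can_blue [ 74. 184.] 0.37 [ 0.357 -0.022  0.   ]
jar [323. 101.] 0.76 [0.628 0.066 0.08 ]
socket [ 72. 184.] 0.95 [ 0.412 -0.003  0.08 ]
```

```bash
python3 - <<'E'
import cv2
i=cv2.imread('pics/scene0.png')[110:330,170:490];cv2.imwrite('pics/scene0c.png',cv2.resize(i,None,fx=2.5,fy=2.5,interpolation=cv2.INTER_CUBIC))
E
```

```text
(no output)
```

View pics/scene0c.png

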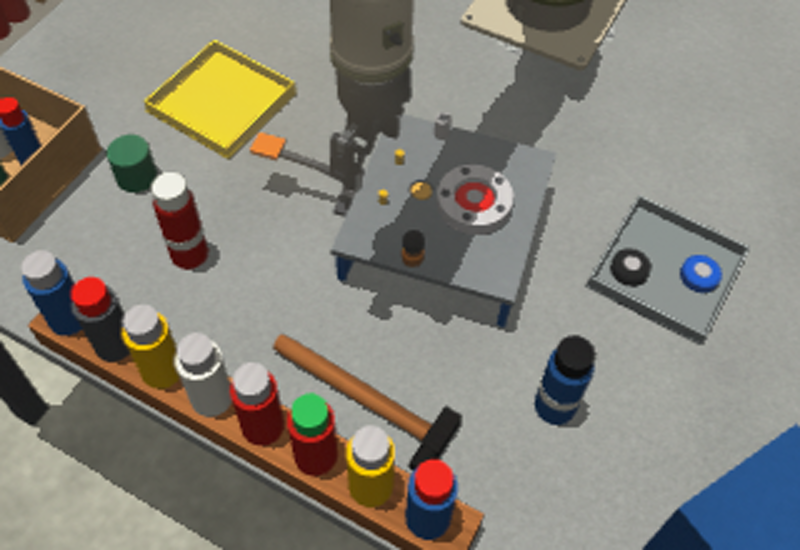

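View pics/wrist0.png

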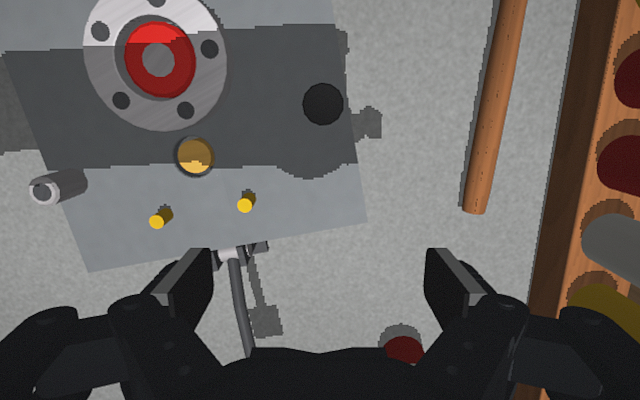

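The scene picture shows the ring at crop (475,195), the hole at (420,190), posts at (400,157) and (383,195), the pad at (268,147) and the yellow tray at (220,97). The wrist view has the hole at (195,157), posts at (157,221) and (245,205), and the cap at (160,60). These agree with the networks. Next I refine the stand's yaw and the pad position.

```bash
cat > m.py <<'E'
from h import *
def blobs(p,lo,hi,amin=15):
    hsv=cv2.cvtColor(p["frame"],cv2.COLOR_RGB2HSV);m=cv2.inRange(hsv,lo,hi)
    n,l,s,c=cv2.connectedComponentsWithStats(m);return [(s[i,4],c[i],s[i,:4]) for i in range(1,n) if s[i,4]>=amin]
E
python3 - <<'E'
from m import *
w=manip.camera("wrist")
for a,c,b in blobs(w,(20,120,120),(32,255,255)): print("yellow",a,np.round(c,1),b,np.round(onz(w,c,.1),4),np.round(onz(w,c,.079),4))
p1,p2=onz(w,(157,221.5),.1),onz(w,(245,205),.1)
yaw=np.arctan2(p2[1]-p1[1],p2[0]-p1[0]);ex=np.array([np.cos(yaw),np.sin(yaw)]);ey=np.array([-ex[1],ex[0]])
seat=(p1+p2)[:2]/2+.044*ey
print("posts",p1,p2,"d",np.linalg.norm(p2-p1),"yaw",np.degrees(yaw),"seat",seat,"pad",seat-.23*ey)
r=manip.outline_of(w,"hub_center")
if r:
    m=r[0]["mask"].astype(np.uint8);print(r[0]["extent"])
# red cap top
for a,c,b in blobs(w,(0,150,60),(8,255,255),100): print("red",a,np.round(c,1),b,onz(w,c,.098))
for n in["scene","side"]:
    p=manip.camera(n)
    for a,c,b in blobs(p,(8,150,150),(18,255,255),30):
        X=onz(p,c,.09)
        if np.hypot(*(X[:2]-[.568,-.215]))<.06: print(n,"orange",a,np.round(c,1),np.round(X,3))
    m=manip.outline_of(p,"lever_pad");print([ (np.round(k["extent"]),round(k["confidence"],2)) for k in m][:2])
    t=manip.outline_of(p,"tray")[0]["mask"];ys,xs=np.nonzero(t);print(n,"tray",onz(p,(xs.mean(),ys.mean()),.01))
print(manip.get_obs()["clock"])
E
```

```text
yellow 179 [193.8 166.3] [181 161  27  11] [0.5258 0.0159 0.1   ] [0.5183 0.0121 0.079 ]
yellow 174 [244.3 204.8] [237 198  16  15] [ 0.5641 -0.0159  0.1   ] [ 0.5595 -0.0221  0.079 ]
yellow 166 [156.2 221.4] [149 215  15  14] [ 0.4907 -0.0302  0.1   ] [ 0.4805 -0.0375  0.079 ]
posts [ 0.49130598 -0.03024945  0.1       ] [ 0.56460135 -0.01604602  0.1       ] d 0.07465888035805889 yaw 10.967047693672976 seat [0.51958291 0.02004868] pad [ 0.56333912 -0.20575077]
[81.1, 1.3, 236.9, 131.3]
red 3363 [160.3  58.7] [124  21  72  77] [0.50776582 0.09580281 0.098     ]
red 293 [629.4  94.3] [616  81  24  27] [0.85937733 0.07074821 0.098     ]
red 1333 [621.5 163.4] [598 135  42  60] [0.86525845 0.01795214 0.098     ]
red 606 [404.3 349. ] [384 336  40  27] [ 0.70356193 -0.15503836  0.098     ]
scene orange 90 [276.8 167.6] [ 0.566 -0.201  0.09 ]
[(array([266., 163., 300., 179.]), 0.52)]
scene tray [ 0.46874054 -0.36267899  0.01      ]
side orange 95 [342.7 163.3] [ 0.561 -0.203  0.09 ]
[(array([337., 160., 350., 191.]), 0.62), (array([227., 250., 255., 322.]), 0.45)]
side tray [ 0.46379046 -0.36944008  0.01      ]
2.5
```

Emit:
jog_arm([
  [-26, 34, 0],
  [-52, 67, 0],
  [-79, 101, 0],
  [-105, 134, 0],
  [-131, 168, 0],
  [-131, 168, -30],
  [-131, 168, -60],
  [-131, 168, -80],
  [-131, 168, -80],
  [-131, 168, -80],
], turn=[4, 8, 11, 11, 11, 11, 11, 11, 11, 11], grip=60)

```text
clock: 3.33
position: [0.4937, 0.1678, 0.1512]
ee_rot: [0.636, 0.772, -0.001, -0.0]
ft_force: [0.3, 0.1, 1.0]
grip_width: 0.7
```

```bash
python3 - <<'E'
from m import *
w=manip.camera("wrist");save(w,"w1.png");o=manip.get_obs()
print(o["clock"],o["position"],o["grip_width"],o["ft_force"])
for l,z in dict(hub_center=.092,cap_center=.089,seat=.08,stop_posts=.1).items():
    a,c=pin(w,l)
    if a is not None: print(l,np.round(a),c,np.round(onz(w,a,z),4))
T=np.eye(3);y=np.array([np.cos(.192),np.sin(.192),0])
for s in(-1,1):
  for dz in(0,.005,.01): print(s,dz,np.round(proj(w,np.array(o["position"])+s*.03*y+[0,0,dz])))
E
```

```text
3.3833 [0.49454097 0.16810175 0.15242835] 0.7006785757264768 [-0.23502747  0.24460183  0.88842449]
hub_center [601.  56.] 0.27 [0.6251 0.2843 0.092 ]
cap_center [317. 320.] 0.76 [0.5064 0.0937 0.089 ]
-1 0 [254. 256.]
-1 0.005 [252. 261.]
-1 0.01 [249. 267.]
1 0 [391. 256.]
1 0.005 [393. 262.]
1 0.01 [395. 267.]
```

View pics/w1.png

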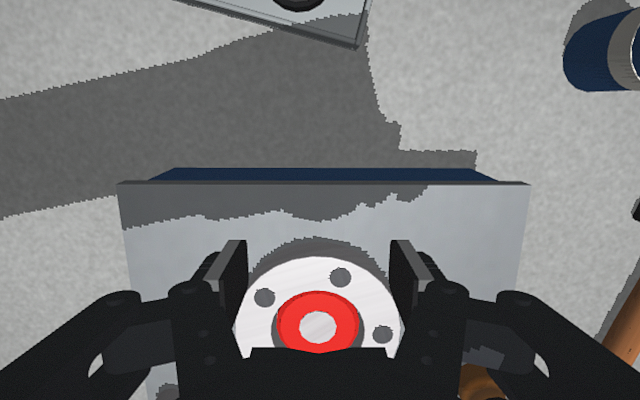

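The deck edge is level, so the yaw is right, and the cap at (318,327) is centred between the fingertips at 247 and 391. I lower the fingers behind the ring.

Emit:
jog_arm([
  [0, 0, -25],
  [0, 0, -50],
  [0, 0, -64],
  [0, 0, -65],
  [0, 0, -65],
], turn=[0, 0, 0, 0, 0])

```text
clock: 4.0
position: [0.495, 0.1682, 0.0881]
ee_rot: [0.636, 0.771, 0.001, 0.0]
ft_force: [0.3, 0.1, 0.7]
grip_width: 0.699
```

Emit:
jog_arm([
  [1, -8, 0],
  [2, -16, 0],
  [4, -24, 0],
  [5, -32, 0],
  [6, -40, 0],
  [7, -47, 0],
  [9, -55, 0],
  [10, -63, 0],
  [11, -71, 0],
  [12, -79, 0],
  [12, -79, 0],
], turn=[0, 0, 0, 0, 0, 0, 0, 0, 0, 0, 0])

```text
clock: 4.92
position: [0.5077, 0.0875, 0.0887]
ee_rot: [0.637, 0.771, 0.001, 0.001]
ft_force: [1.5, -0.3, 1.2]
grip_width: 0.703
```

```bash
python3 - <<'E'
from m import *
o=manip.get_obs();print(o["clock"],o["position"],o["ft_force"])
ex=np.array([.9816,.1908]);ey=np.array([-.1908,.9816]);s=np.array([.5196,.020])
d=o["position"][:2]-s;print("tcp seat",d@ex,d@ey)
for n,l in (("side","hub_center"),("side","cap_center"),("scene","hub_center"),("scene","cap_center")):
    p=manip.camera(n);a,c=pin(p,l)
    if a is not None: X=onz(p,a,.092)[:2]-s;print(n,l,c,X@ex,X@ey)
    if l=="hub_center":cv2.imwrite(f"pics/{n}2.png",cv2.resize(cv2.cvtColor(p["frame"],cv2.COLOR_RGB2BGR)[120:270,240:440],None,fx=4,fy=4))
E
```

```text
4.9167 [0.50772295 0.08749433 0.08868487] [ 1.46339711 -0.27212227  1.240938  ]
tcp seat 0.001219406030350069 0.06851857660649364
side hub_center 0.87 0.0009472545581910922 0.01000338546891785
side cap_center 0.43 -0.002428157983980978 0.011794984421886614
scene hub_center 0.67 0.020806119889641296 0.00790727210714011
scene cap_center 0.66 0.0018808065698557824 0.022370884150708766
```

Emit:
jog_arm([
  [0.5, -3, 0],
  [1, -6, 0],
  [1.5, -9, 0],
  [2, -11, 0],
  [2, -12, 0],
  [2, -12, 0],
], turn=[0, 0, 0, 0, 0, 0])

```text
clock: 5.82
position: [0.5088, 0.0768, 0.0879]
ee_rot: [0.636, 0.771, 0.001, 0.0]
ft_force: [0.7, 1.7, 0.2]
grip_width: 0.705
```

Emit:
jog_arm([
  [0.2, -1, 0],
  [0.4, -2, 0],
  [0.6, -3, 0],
  [0.6, -3, 0],
], turn=[0, 0, 0, 0])

```text
clock: 6.15
position: [0.5093, 0.0736, 0.0878]
ee_rot: [0.636, 0.771, 0.001, 0.0]
ft_force: [0.1, 2.3, -0.6]
grip_width: 0.699
```

Emit:
jog_arm([
  [0.2, -1, 0],
  [0.4, -2, 0],
  [0.4, -2, 0],
], turn=[0, 0, 0])

```text
clock: 6.4
position: [0.5097, 0.0718, 0.0878]
ee_rot: [0.636, 0.771, 0.001, 0.0]
ft_force: [-1.1, 2.8, 0.2]
grip_width: 0.703
```

Emit:
jog_arm([
  [0.2, -1, 0],
  [0.4, -2, 0],
  [0.4, -2, 0],
], turn=[0, 0, 0])

```text
clock: 6.65
position: [0.5096, 0.0713, 0.0878]
ee_rot: [0.636, 0.772, 0.001, -0.001]
ft_force: [-3.3, 8.2, 1.7]
grip_width: 0.698
```

Emit:
jog_arm([
  [0.2, -1, 0],
  [0.5, -2.5, 0],
  [0.5, -2.5, 0],
], turn=[0, 0, 0])

```text
clock: 6.9
position: [0.5093, 0.0709, 0.0877]
ee_rot: [0.635, 0.772, 0.001, -0.002]
ft_force: [-4.0, 10.7, 2.0]
grip_width: 0.695
```

```bash
python3 - <<'E'
from m import *
p=manip.camera("scene");q=manip.camera("side")
f=lambda p,a:cv2.resize(cv2.cvtColor(p["frame"],cv2.COLOR_RGB2BGR)[a[1]:a[1]+100,a[0]:a[0]+130],None,fx=3,fy=3,interpolation=cv2.INTER_CUBIC)
cv2.imwrite("pics/c3.png",np.hstack([f(p,(280,140)),f(q,(280,160))]))
E
```

```text
(no output)
```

View pics/c3.png

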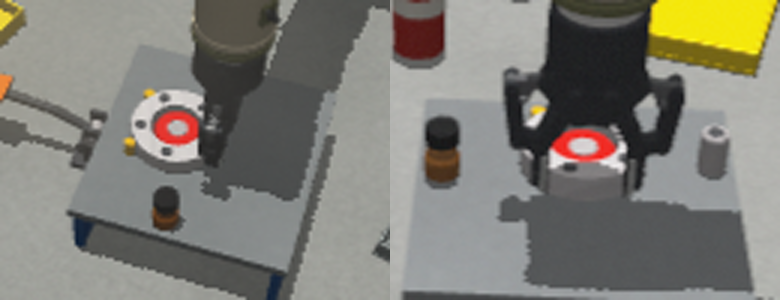

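Both crops show the ring touching both posts, at (148,92) and (130,145) in the left crop. Motion stalled at 11 N, which fits. Now I back off, rise and go above the pad with the fingers shut.

Emit:
jog_arm([
  [-2, 10, 0],
  [-6, 30, 0],
  [-8, 40, 0],
  [-8, 40, 35],
  [-8, 40, 70],
  [-8, 40, 95],
  [-8, 40, 95],
], turn=[0, 0, 0, 0, 0, 0, 0])

```text
clock: 7.58
position: [0.504, 0.1114, 0.1883]
ee_rot: [0.635, 0.772, 0.004, 0.001]
ft_force: [0.5, 0.8, 0.5]
grip_width: 0.698
```

Emit:
jog_arm([
  [8, -39, 0],
  [16, -79, 0],
  [24, -118, 0],
  [31, -157, 0],
  [39, -197, 0],
  [47, -236, 0],
  [55, -275, 0],
  [62, -315, 0],
  [62, -315, 0],
  [62, -315, 0],
], turn=[0, 0, 0, 0, 0, 0, 0, 0, 0, 0], grip=0)

```text
clock: 8.42
position: [0.5652, -0.2069, 0.1874]
ee_rot: [0.637, 0.771, 0.003, 0.001]
ft_force: [-0.4, 0.5, -0.1]
grip_width: 0.006
```

```bash
python3 - <<'E'
from m import *
p=manip.camera("scene");q=manip.camera("side");w=manip.camera("wrist");o=manip.get_obs();print(o["clock"],o["position"],o["grip_width"],o["ft_force"])
f=lambda p,a:cv2.resize(cv2.cvtColor(p["frame"],cv2.COLOR_RGB2BGR)[a[1]:a[1]+130,a[0]:a[0]+130],None,fx=3,fy=3,interpolation=cv2.INTER_CUBIC)
cv2.imwrite("pics/c4.png",np.vstack([np.hstack([f(p,(260,100)),f(q,(280,100))])]))
s=np.array([.5196,.020]);ex=np.array([.9816,.1908]);ey=np.array([-.1908,.9816])
for n,v in(("scene",p),("side",q),("wrist",w)):
    for l,z in dict(hub_center=.092,cap_center=.089,seat=.08,lever_pad=.09).items():
        a,c=pin(v,l)
        if a is not None: X=onz(v,a,z)[:2];d=X-s;print(n,l,c,np.round(X,4),np.round([d@ex,d@ey],4))
    for a,c,b in blobs(v,(8,150,150),(18,255,255),30):
        X=onz(v,c,.09)
        if np.hypot(*(X[:2]-[.568,-.205]))<.08: print(n,"orange",a,np.round(c,1),np.round(X,3))
E
```

```text
8.5667 [ 0.56604576 -0.20229379  0.18796293] 0.0012696323890437114 [-0.2703997   0.72962994  0.22977225]
scene hub_center 0.68 [0.5254 0.012 ] [ 0.0042 -0.009 ]
scene cap_center 0.5 [0.5196 0.0282] [0.0015 0.0081]
scene seat 0.86 [0.5245 0.0242] [0.0056 0.0032]
scene lever_pad 0.76 [ 0.5648 -0.2228] [-0.002 -0.247]
scene orange 30 [273.2 166.7] [ 0.569 -0.215  0.09 ]
side hub_center 0.7 [0.522  0.0233] [0.003  0.0028]
side cap_center 0.72 [0.756  0.1766] [0.2619 0.1086]
side lever_pad 0.81 [ 0.5622 -0.219 ] [-0.0038 -0.2427]
side orange 69 [342.3 162.6] [ 0.562 -0.206  0.09 ]
wrist lever_pad 0.71 [ 0.5601 -0.2053] [-0.0033 -0.2288]
wrist orange 1203 [312.7 214.1] [ 0.564 -0.216  0.09 ]
```

View pics/c4.png

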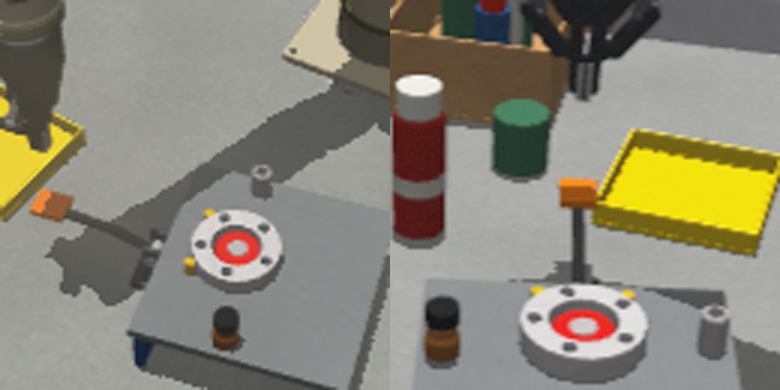

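Ring is seated against both posts: in the right crop it sits at (583,325) with posts at (538,290) and (628,293). The pad is under the tool, so I press it.

Emit:
jog_arm([
  [-2, -2, -35],
  [-2, -2, -70],
  [-2, -2, -90],
  [-2, -2, -98],
  [-2, -2, -104],
  [-2, -2, -110],
  [-2, -2, -115],
  [-2, -2, -120],
  [-2, -2, -124],
  [-2, -2, -124],
], turn=[0, 0, 0, 0, 0, 0, 0, 0, 0, 0])

```text
clock: 10.0
position: [0.5649, -0.2084, 0.0662]
ee_rot: [0.636, 0.772, 0.004, 0.003]
ft_force: [-0.6, -3.7, 2.7]
grip_width: 0.003
```

Emit:
jog_arm([
  [0, 0, -2],
  [0, 0, -4],
  [0, 0, -4],
], turn=[0, 0, 0])

```text
clock: 10.25
position: [0.5659, -0.2093, 0.0637]
ee_rot: [0.636, 0.772, 0.004, 0.005]
ft_force: [0.5, -2.4, 4.6]
grip_width: 0.0
```

Emit:
jog_arm([
  [0, 0, -2],
  [0, 0, -4],
  [0, 0, -5],
  [0, 0, -5],
], turn=[0, 0, 0, 0])

```text
clock: 10.58
position: [0.5667, -0.21, 0.0601]
ee_rot: [0.636, 0.771, 0.005, 0.006]
ft_force: [-0.9, -1.3, 4.1]
grip_width: -0.003
```

Emit:
jog_arm([
  [0, 0, -2],
  [0, 0, -3],
  [0, 0, -3],
], turn=[0, 0, 0])

```text
clock: 10.83
position: [0.5673, -0.2103, 0.0596]
ee_rot: [0.636, 0.771, 0.005, 0.006]
ft_force: [-8.1, 1.3, 16.4]
grip_width: 0.002
```

The force jumped to 16 N at z 0.0596, which is the end stop. One firmer press, then I lift and look.

Emit:
jog_arm([
  [0, 0, -2],
  [0, 0, -4],
  [0, 0, -4],
], turn=[0, 0, 0])

```text
clock: 11.08
position: [0.5681, -0.2106, 0.0592]
ee_rot: [0.636, 0.771, 0.005, 0.007]
ft_force: [-12.5, 3.7, 27.4]
grip_width: -0.0
```

Emit:
jog_arm([
  [0, 0, 10],
  [0, 0, 40],
  [0, 0, 80],
  [0, 0, 120],
  [0, 0, 130],
], turn=[0, 0, 0, 0, 0])

```text
clock: 11.5
position: [0.5711, -0.2113, 0.1972]
ee_rot: [0.636, 0.771, 0.008, 0.012]
ft_force: [0.5, -0.4, 1.0]
grip_width: -0.001
```

```bash
python3 - <<'E'
from m import *
p=manip.camera("scene");q=manip.camera("side");o=manip.get_obs();print(o["clock"],o["position"],o["grip_width"],o["ft_force"])
f=lambda p,a:cv2.resize(cv2.cvtColor(p["frame"],cv2.COLOR_RGB2BGR)[a[1]:a[1]+130,a[0]:a[0]+130],None,fx=3,fy=3,interpolation=cv2.INTER_CUBIC)
cv2.imwrite("pics/c5.png",np.vstack([np.hstack([f(p,(260,100)),f(q,(280,110))])]))
for n,v in(("scene",p),("side",q)):
    for a,c,b in blobs(v,(0,150,60),(8,255,255),40):
        X=onz(v,c,.12)
        if np.hypot(*(X[:2]-[.52,.02]))<.05: print(n,"red",a,c,b,np.round(X,4))
    print(pin(v,"cap_center"))
E
```

```text
11.6 [ 0.57024473 -0.21093615  0.19373477] 0.0005314627137912279 [-0.18015458  0.69898724 -0.52126512]
scene red 125 [338.912 179.68 ] [332 173  15  14] [0.5269 0.0261 0.12  ]
([340.9, 181.7], 0.52)
side red 249 [344.08835341 205.30923695] [334 196  21  18] [0.5166 0.038  0.12  ]
([342.2, 200.5], 0.78)
```

View pics/c5.png

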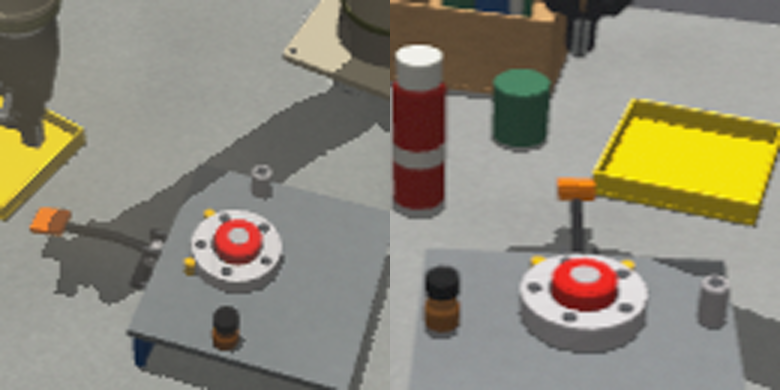

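The cap is raised clear of the ring (left crop (238,240), right crop (585,283)), and the ring is still against both posts. I go above it with the gripper open.

Emit:
jog_arm([
  [-8, 38, 0],
  [-17, 77, 0],
  [-25, 115, 0],
  [-34, 154, 0],
  [-42, 192, 0],
  [-51, 231, 0],
  [-51, 231, -15],
  [-51, 231, -30],
  [-51, 231, -30],
  [-51, 231, -30],
], turn=[0, 0, 0, 0, 0, 0, 0, 0, 0, 0], grip=72)

```text
clock: 12.53
position: [0.5163, 0.0204, 0.1582]
ee_rot: [0.636, 0.771, 0.005, 0.006]
ft_force: [0.4, -0.4, 0.4]
grip_width: 0.842
```

```bash
python3 - <<'E'
from m import *
from scipy.spatial.transform import Rotation as R
w=manip.camera("wrist");o=manip.get_obs();print(o["clock"],o["position"],o["grip_width"],o["ft_force"])
M=R.from_quat(o["ee_rot"]).as_matrix();print("z axis",M[:,2],"y axis",M[:,1])
save(w,"w6.png")
for a,c,b in blobs(w,(0,150,60),(8,255,255),300): print("red",a,np.round(c,1),b,onz(w,c,.118))
print(pin(w,"cap_center"))
print(proj(w,[.5196,.02,.12]),proj(w,o["position"]))
for x in (-1,1):
  print(proj(w,o["position"]+x*.036*M[:,1]))
E
```

```text
12.5833 [0.51705599 0.02022379 0.15919765] 0.8429659188406767 [-0.38333723 -0.41068003  1.06566828]
z axis [ 1.72301708e-02 -6.62440014e-04 -9.99851330e-01] y axis [0.98173587 0.18950647 0.01679244]
red 5738 [323. 217.] [276 170  96  97] [0.51790679 0.02504388 0.118     ]
([320.2, 219.0], 0.75)
[324.30921044 227.2931521 ] [321.59649383 257.06768484]
[239.69232834 256.94503712]
[403.55430011 257.19041289]
```

View pics/w6.png

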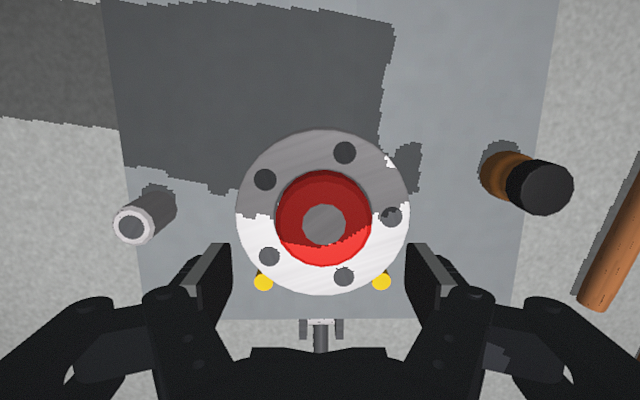

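The silver spot at (324,224) puts the cap at about (0.519, 0.0215), with the fingers straddling it. The visible tip corners sit about 10 mm behind the TCP at this opening, so I go down to TCP z of about 0.101.

Emit:
jog_arm([
  [3, 1, -15],
  [3, 1, -30],
  [3, 1, -42],
  [3, 1, -50],
  [3, 1, -55],
  [3, 1, -58],
  [3, 1, -58],
], turn=[0, 0, 0, 0, 0, 0, 0])

```text
clock: 13.22
position: [0.5205, 0.0211, 0.1017]
ee_rot: [0.637, 0.771, 0.006, 0.007]
ft_force: [0.2, 0.9, -0.2]
grip_width: 0.841
```

```bash
python3 - <<'E'
from m import *
o=manip.get_obs();print(o["clock"],o["position"],o["ft_force"])
f=lambda p,a:cv2.resize(cv2.cvtColor(p["frame"],cv2.COLOR_RGB2BGR)[a[1]:a[1]+100,a[0]:a[0]+130],None,fx=3,fy=3,interpolation=cv2.INTER_CUBIC)
cv2.imwrite("pics/c7.png",np.hstack([f(manip.camera("scene"),(280,130)),f(manip.camera("side"),(280,150))]))
E
```

```text
13.2167 [0.52050562 0.02106884 0.10170828] [ 0.17144781  0.94727775 -0.20342694]
```

View pics/c7.png

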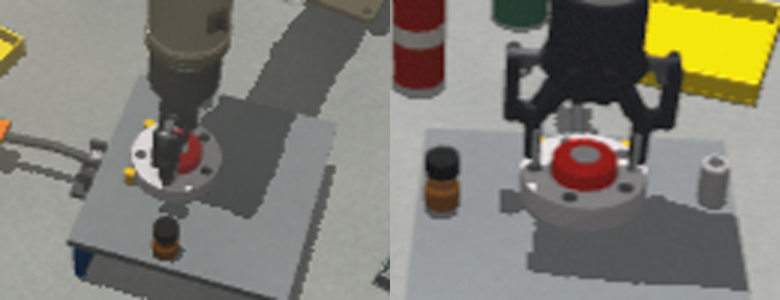

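The fingers straddle the cap at (585,162), just above the ring, and no force shows. I close the gripper.

Emit:
jog_arm([
  [0, 0, 0],
  [0, 0, 0],
  [0, 0, 0],
  [0, 0, 0],
  [0, 0, 0],
  [0, 0, 0],
], turn=[0, 0, 0, 0, 0, 0], grip=48, grip_force=30)

```text
clock: 13.82
position: [0.5214, 0.0212, 0.1031]
ee_rot: [0.637, 0.771, 0.006, 0.008]
ft_force: [-1.7, -0.1, 6.3]
grip_width: 0.614
```

Emit:
jog_arm([
  [0, 0, 1],
  [0, 0, 2],
  [0, 0, 3],
  [0, 0, 3],
], turn=[0, 0, 0, 0])

```text
clock: 14.15
position: [0.5213, 0.0212, 0.1062]
ee_rot: [0.637, 0.771, 0.006, 0.008]
ft_force: [0.3, 0.2, -0.6]
grip_width: 0.61
```

```bash
python3 - <<'E'
from m import *
o=manip.get_obs();print(o["clock"],o["position"],o["ft_force"],o["grip_width"]*85.4)
w=manip.camera("wrist")["frame"]
f=lambda p,a:cv2.resize(cv2.cvtColor(p["frame"],cv2.COLOR_RGB2BGR)[a[1]:a[1]+80,a[0]:a[0]+100],None,fx=4,fy=4,interpolation=cv2.INTER_CUBIC)
cv2.imwrite("pics/c8.png",np.hstack([cv2.resize(cv2.cvtColor(w,cv2.COLOR_RGB2BGR)[140:340,180:460],(448,320)),f(manip.camera("side"),(295,160))[:,:350]]))
E
```

```text
14.15 [0.52132669 0.02121662 0.10619604] [ 0.29613211  0.23518705 -0.55403536] 52.05972937235402
```

View pics/c8.png

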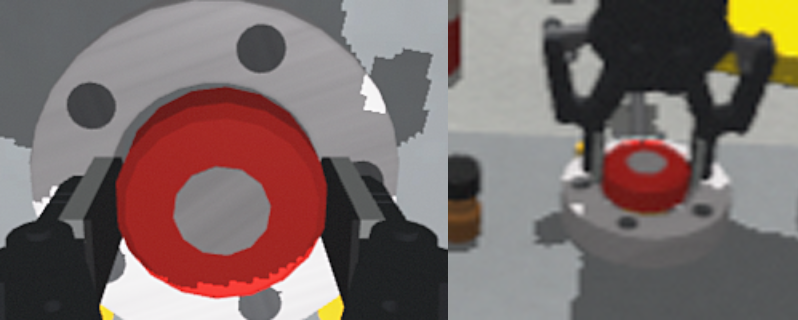

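The cap is held level between the pads, and brass shows beneath it, so it has left the plunger. The ring hasn't moved. I lift and carry it to the tray.

Emit:
jog_arm([
  [0, 0, 10],
  [0, 0, 30],
  [0, 0, 55],
  [0, 0, 80],
  [0, 0, 84],
  [0, 0, 84],
], turn=[0, 0, 0, 0, 0, 0])

```text
clock: 14.75
position: [0.5224, 0.0213, 0.1925]
ee_rot: [0.637, 0.771, 0.008, 0.009]
ft_force: [0.5, -0.0, -0.9]
grip_width: 0.614
```

Emit:
jog_arm([
  [-3, -20, 0],
  [-8, -57, 0],
  [-14, -94, 0],
  [-19, -131, 0],
  [-25, -168, 0],
  [-30, -205, 0],
  [-36, -242, 0],
  [-41, -279, 0],
  [-47, -316, 0],
  [-52, -353, 0],
  [-57, -378, 0],
  [-57, -387, 0],
], turn=[0, 0, 0, 0, 0, 0, 0, 0, 0, 0, 0, 0])

```text
clock: 15.75
position: [0.4623, -0.3702, 0.1912]
ee_rot: [0.639, 0.769, 0.006, 0.009]
ft_force: [-0.5, -0.6, -0.2]
grip_width: 0.61
```

Emit:
jog_arm([
  [0, -3, -30],
  [0, -5, -70],
  [0, -5, -105],
  [0, -5, -130],
  [0, -5, -150],
  [0, -5, -160],
  [0, -5, -160],
], turn=[0, 0, 0, 0, 0, 0, 0])

```text
clock: 16.33
position: [0.461, -0.3734, 0.0283]
ee_rot: [0.639, 0.769, 0.006, 0.006]
ft_force: [-0.3, 0.2, -0.1]
grip_width: 0.613
```

```bash
python3 - <<'E'
from m import *
from scipy.spatial.transform import Rotation as R
o=manip.get_obs();print(o["clock"],o["position"],o["ft_force"],o["grip_width"]*85.4,R.from_quat(o["ee_rot"]).as_matrix()[:,2])
w=manip.camera("wrist")["frame"]
f=lambda p,a:cv2.resize(cv2.cvtColor(p["frame"],cv2.COLOR_RGB2BGR)[a[1]:a[1]+80,a[0]:a[0]+100],None,fx=4,fy=4,interpolation=cv2.INTER_CUBIC)
cv2.imwrite("pics/c9.png",np.hstack([cv2.resize(cv2.cvtColor(w,cv2.COLOR_RGB2BGR),(400,250))[:,:],f(manip.camera("side"),(335,120))[:250,:390]]))
E
```

```text
16.3333 [ 0.46099212 -0.37344011  0.02832451] [-0.25988069  0.19364821 -0.06890396] 52.36497100055602 [ 0.01737299  0.00191082 -0.99984725]
```

View pics/c9.png

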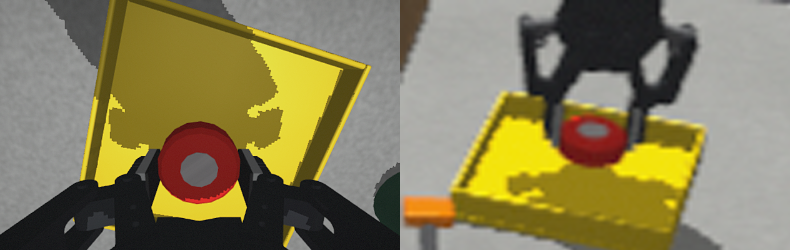

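The cap is right way up over the tray floor (wrist crop (200,165)), a few millimetres off centre. I shift slightly and lower it gently.

Emit:
jog_arm([
  [1, 3, -5],
  [2, 6, -11],
  [2, 6, -15],
  [2, 6, -18],
  [2, 6, -19],
  [2, 6, -19],
], turn=[0, 0, 0, 0, 0, 0])

```text
clock: 16.93
position: [0.4645, -0.3691, 0.0125]
ee_rot: [0.639, 0.769, 0.006, 0.008]
ft_force: [-0.4, -0.3, -0.9]
grip_width: 0.611
```

Emit:
jog_arm([
  [0, 0, -1],
  [0, 0, -2],
  [0, 0, -2],
], turn=[0, 0, 0])

```text
clock: 17.18
position: [0.4644, -0.3692, 0.0104]
ee_rot: [0.639, 0.769, 0.006, 0.008]
ft_force: [1.0, -0.6, -1.7]
grip_width: 0.609
```

Emit:
jog_arm([
  [0, 0, -1],
  [0, 0, -2],
  [0, 0, -2],
], turn=[0, 0, 0])

```text
clock: 17.43
position: [0.4643, -0.3691, 0.0082]
ee_rot: [0.639, 0.769, 0.006, 0.008]
ft_force: [-0.6, -0.5, 0.2]
grip_width: 0.611
```

Emit:
jog_arm([
  [0, 0, -1],
  [0, 0, -2],
  [0, 0, -2],
], turn=[0, 0, 0])

```text
clock: 17.68
position: [0.4642, -0.369, 0.0059]
ee_rot: [0.639, 0.769, 0.006, 0.008]
ft_force: [-0.2, 0.3, -0.9]
grip_width: 0.611
```

Emit:
jog_arm([
  [0, 0, -1],
  [0, 0, -1.5],
  [0, 0, -1.5],
], turn=[0, 0, 0])

```text
clock: 17.93
position: [0.4643, -0.3691, 0.0054]
ee_rot: [0.639, 0.769, 0.006, 0.008]
ft_force: [-3.7, 3.0, 11.2]
grip_width: 0.611
```

Emit:
jog_arm([
  [0, 0, -1],
  [0, 0, -1.5],
  [0, 0, -1.5],
], turn=[0, 0, 0])

```text
clock: 18.18
position: [0.4643, -0.3692, 0.0054]
ee_rot: [0.639, 0.769, 0.007, 0.008]
ft_force: [-6.6, 4.5, 16.7]
grip_width: 0.61
```

Floor contact at TCP z 0.0054, as expected. I release in place, then retreat straight up.

Emit:
jog_arm([
  [0, 0, 0],
  [0, 0, 0],
  [0, 0, 0],
  [0, 0, 0],
  [0, 0, 0],
], turn=[0, 0, 0, 0, 0], grip=68)

```text
clock: 18.6
position: [0.4643, -0.3691, 0.0051]
ee_rot: [0.639, 0.769, 0.007, 0.008]
ft_force: [-0.6, 0.8, 0.4]
grip_width: 0.797
```

Emit:
jog_arm([
  [0, 0, 8],
  [0, 0, 25],
  [0, 0, 60],
  [0, 0, 100],
  [0, 0, 140],
  [0, 0, 180],
  [0, 0, 180],
  [0, 0, 180],
], turn=[0, 0, 0, 0, 0, 0, 0, 0])

```text
clock: 19.27
position: [0.4654, -0.37, 0.1885]
ee_rot: [0.639, 0.769, 0.007, 0.011]
ft_force: [0.6, -0.2, -1.1]
grip_width: 0.798
```

```bash
python3 - <<'E'
from m import *
p=manip.camera("scene");q=manip.camera("side");w=manip.camera("wrist");o=manip.get_obs();print(o["clock"],o["position"],o["ft_force"])
f=lambda p,a:cv2.resize(cv2.cvtColor(p["frame"],cv2.COLOR_RGB2BGR)[a[1]:a[1]+150,a[0]:a[0]+130],None,fx=2,fy=2,interpolation=cv2.INTER_CUBIC)
cv2.imwrite("pics/c10.png",np.hstack([f(p,(230,110)),f(q,(290,110)),cv2.resize(cv2.cvtColor(w["frame"],cv2.COLOR_RGB2BGR),(280,300))]))
print("cap",[np.round(onz(v,pin(v,"cap_center")[0],.013),3) for v in (w,)])
for n,v in(("scene",p),("side",q)):
    print(n,[(l,np.round(onz(v,a,z)[:2],3)) for l,z in dict(hub_center=.092,jar=.08,socket=.08,tin=0,can_red=0,can_blue=0).items() for a in [pin(v,l)[0]] if a is not None])
E
```

```text
19.4167 [ 0.46374725 -0.36866091  0.18408338] [-0.49551954  0.32662478  0.07377125]
cap [array([ 0.462, -0.366,  0.013])]
scene [('hub_center', array([0.531, 0.018])), ('jar', array([0.632, 0.069])), ('socket', array([ 0.41 , -0.007])), ('tin', array([ 0.651, -0.411])), ('can_red', array([ 0.735, -0.239])), ('can_blue', array([0.693, 0.319]))]
side [('hub_center', array([0.513, 0.024])), ('jar', array([0.622, 0.066])), ('socket', array([ 0.409, -0.002])), ('tin', array([ 0.66 , -0.406])), ('can_red', array([ 0.712, -0.217])), ('can_blue', array([0.686, 0.309]))]
```

View pics/c10.png

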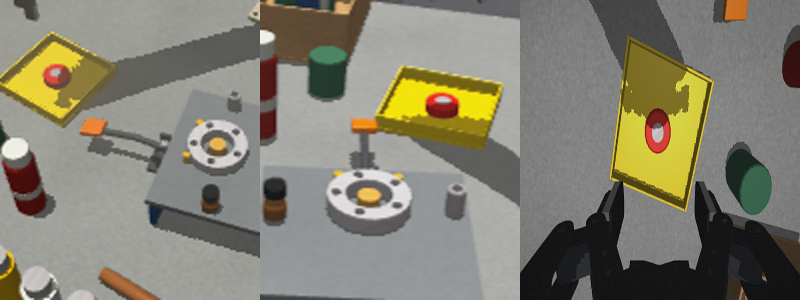

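The red cap lies flat, right way up, near the middle of the yellow tray. The ring is still against both posts with the plunger up through it, and everything else stands as it was. I hand in.

```bash
python3 -c "
from workcell import manip
print(manip.hand_in())"
```

```text
the job is handed in; nothing more can be done
None
```

The red cap is out of the ring and set down right way up near the middle of the yellow tray. I handed the job in at about 19.5 s of the 67 s allowed.

- **Ring:** I slid it along the deck with the open fingers until it stalled against both stop posts at about 11 N. It was still there in the last pictures.
- **Lever:** I pressed the pad to its end stop, where the force rose to 27 N. The cap came up clear of the ring.
- **Cap:** I took it from above, lowered it to the tray floor (17 N at contact) and released it there. The last pictures show it flat in the tray.

**Last checks:** The jar, socket, tin and cans showed no sign of having moved, and the gripper was clear above the tray. The scene and side cameras disagreed by 10–30 mm on some positions, for example 18 mm in x for the ring. That is the networks' usual scatter, so I relied on the pictures. I did not check the mallet or the other caps at the end, but the arm never went near them.

**Small oddities:**
- When closing on the cap, the fingertips pressed on the ring's top with about 6 N; the ring did not move.
- The gripper read about 52 mm on the 54 mm cap, but the hold was secure.
- The tool was tilted by about 1° when I set the cap down.

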